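A dose of soap from the pump into the rail cup

TASK

Get a dose of soap ready for felting: lift the small empty steel cup up and off the rail, stand it upright on the table with its mouth centred under the soap pump's spout, let go of it, then press the pump head all the way down and let it spring back up. Do not work the pump while the cup is not under the spout. Leave the brush cup hanging and everything else on the table where it is.

Things in the scene. Friction and masses are not known exactly. Their poses are not given: they have to be found in the camera images.
- cup: Small straight-sided empty steel cup, 58 mm outside diameter, 70 mm tall, 3 mm wall, open at the top, about 110 g. Origin: centre of its underside; z up along its axis, the hook strap on its back (+x). At the start it hangs on the rail's bar, underside 110 mm above the table, its -x side roughly facing the robot, perhaps a few degrees out of plumb.
- cup_hook (a point): Inside top of the small cup's hook, 90 mm above its underside and 36 mm behind (+x) its axis; rests on the bar. Folded strap 20 mm wide, top at 93 mm: vertical slot 7.5 mm wide, back lip down to 73 mm above the underside, outermost at x = 43 mm. The cup must rise at least 18 mm before it can move off the bar towards its -x.
- cup_mouth (a point): Centre of the small cup's rim, 70 mm above its underside; mouth 52 mm across inside.
- rail: Bench cup rail, fixed, roughly facing the robot. Plywood base 120 x 280 x 15 mm (x from -50 to +70 mm), two 12 mm square steel uprights at y = +-125 mm, and a flat steel bar 280 mm long (along y), 40 mm tall, 5 mm thick, centred on x = 0 with its top at z = 200 mm. Origin: on the table under the bar; -x is the front; two cups hang there, either on the left.
- brush_cup: Larger steel cup with three paint brushes standing in it, hanging on the rail beside the small cup, 110 to 140 mm from it: 68 mm diameter, 95 mm tall, brush tips to about 110 mm above its rim. Same hook. Origin: on the level 25 mm above its underside, 5 mm behind (+x) its axis.
- dispenser: White one-litre soap bottle, 80 mm diameter, shoulder at about 175 mm, held in a steel holder with a 104 mm round foot screwed to the table (fixed). Origin: on the table on the bottle's axis; -x is the way the spout points, roughly towards the robot.
- pump (a joint): Stroke of the sprung grey pump head, straight down, in m: 0 up, 0.015 fully down. The spring needs about 3 N to start and 9 N at the bottom and brings the head back up.
- pump_top (a point): Centre of the flat top of the pump head, a 36 mm round pad on the bottle's axis, 265 mm above the table when up; moves with the head.
- spout (a point): Mouth of the pump's long spout, 104 mm in front of the bottle's axis, 230 mm above the table when up, moves down with the head. The spout tube, 12 mm thick, runs level from the head at 255 mm height and bends down at its end.
- squeeze_bottle: Clear squeeze bottle with a pointed tip, 52 mm diameter, 150 mm tall, behind the soap bottle. Origin: centre of its underside.
- tape: Roll of paper tape, 66 mm diameter, 18 mm tall, lying on the rail's base behind the bar. Origin: centre of its underside.
- scissors: Scissors with one red and one black handle, 180 mm long, 10 mm thick, lying on the table. Origin: under the pivot; blades along +x.
- marker: Black marker pen with a red cap, 130 mm long, 15 mm thick, lying on the table. Origin: under its middle; cap towards +x.
- felting_board: Wooden felting board, 75 x 140 mm, ridged underneath, with a bar handle on top, 41 mm tall overall. Origin: centre of its underside.
- bowl: White ceramic bowl, 120 mm diameter, 50 mm tall. Origin: centre of its underside.
Things that resemble listed ones, but are neither listed nor needed, are in the scene too. Of the things that look like the cup, the smaller one is meant.

How it is judged (in metres and radians):
On the way, in this order (a step that is already met when the one before it is completed fails the run):
1. the small cup stands upright on the table, let go of, with its mouth under the spout (horizontal distance between cup_mouth and spout below 0.02 m and angle between cup's own z axis and vertical below 0.1 rad and height (world z) of cup below 0.006 m and contact force between cup and the fingers below 0.05 N and linear speed of cup below 0.02 m/s), for 0.2 s.
2. the pump head is pressed down with the cup under the spout (horizontal distance between cup_mouth and spout below 0.02 m and angle between cup's own z axis and vertical below 0.1 rad and height (world z) of cup below 0.006 m and value of joint pump above 0.0115 m), for 0.05 s.
At the end, for the whole second after the job is handed in: The small cup stands upright (0.1 rad) and at rest on the table, its mouth's centre within 20 mm of the spout seen from above; the pump head, pressed at least 11.5 of its 15 mm, is back up within 3 mm; the brush cup hangs within 25 mm of its start, and nothing else has shifted more (horizontal distance between cup_mouth and spout below 0.02 m and angle between cup's own z axis and vertical below 0.1 rad and height (world z) of cup below 0.006 m and linear speed of cup below 0.02 m/s and value of joint pump below 0.003 m and distance of brush_cup from where it was at the start of the episode below 0.025 m); the robot touches nothing.
It fails at once if the pump is worked (pressed more than 5 mm) while the cup is not standing under the spout (value of joint pump above 0.005 m and not (horizontal distance between cup_mouth and spout below 0.02 m and angle between cup's own z axis and vertical below 0.1 rad and height (world z) of cup below 0.006 m)).
It fails at once if the brush cup or another bystander is shifted by more than 25 mm (distance of any of brush_cup, squeeze_bottle, tape, scissors, marker, felting_board, bowl from where it was at the start of the episode above 0.025 m).
It also fails if it takes over 54 s, if anything falls off the work surface, if the arm or the gripper's body presses on something with over 40 N, if the wrist force passes 120 N, or if a joint passes its speed limit or range.

ROBOT

A 6-joint arm with a two-finger parallel gripper is mounted at the origin on the work surface. World frame = base frame: x ahead of the robot, y to its left, z up, the work surface at z = 0. Lengths are in mm, angles in rad, forces in N, time in s.
With the tool pointing down it reaches from about 400 to 925 mm from the base axis. Payload 12.5 kg.
Tool frame: the origin (TCP) lies where the fingers leave the gripper's body, on its centre line; the fingertips stand 78 mm ahead of it and the grasp point (between the pads) lies 59 mm ahead of it (env.tip_extent is the distance from the TCP to the fingertips, in mm); z points along the fingers, y is the direction in which the jaws open and shut (so a half turn about z gives the same grasp; the last joint's range is limited). The gripper opens to 95 mm and grips with 3 to 60 N. Pads are 20 mm wide; open, the fingers measure 119 mm over their backs; the gripper's body (75 mm by 180 mm) begins 59 mm behind the grasp point.
Start: joints at [-1.213, 0.491, 1.559, -0, 1.092, -0.106], TCP at [279.616, -558.975, 292.261] pointing down, gripper open.
Joint ranges: [-3.1, 3.1], [-0.84, 2.19], [0.05, 2.79], [-1.13, 4.28], [0.06, 2.93], [-2.69, 2.69]. Speed limits (rad/s): [2.22, 2.22, 2.79, 3.14, 3.14, 3.14].

INTERFACE

Orientations are given as [roll, pitch, yaw] about the fixed x, y, z axes, in that order (R = Rz(yaw) Ry(pitch) Rx(roll)).
In Python, from cell import env gives the robot as it stands. The module is installed in compiled form; this text tells all that it offers.
- The arm moves only by the tool play_rows, never from a script. Its argument "targets" is a list of rows, each an object with "linear": the shift along the tool's x, y, z in mm, a list of three; "turn": the turn about the tool's z in rad. A call has 1 to 20 rows; each row is the pose to reach, as a shift and turn from the pose commanded when the call began, along the tool's axes at that moment; what a row does not reach only later rows make up. A row lasts 1/8 s, in which the tool goes at most 62.5 mm and 10.7 degrees, less where a joint would pass 70% of its speed; a pose out of reach is approached as far as the arm can. A call with a gripper value outside its range is refused whole. "hand" is the finger opening in mm, from 0 to 95.1, set as the call begins (left out, the last holds). The fingers move at their own pace and stop on an object; the grip force is fixed at half the most. Time passes only in rows, so rows that repeat a pose let the fingers close. It gives the time, the measured TCP pose, the force and the opening at its end, in the units of the state.
- env.state(): the state, without advancing time (a new reading comes with each control period).
- env.read_camera(name): name is "side" or "top"; returns (picture, depth): 420x560x3 uint8, red, green, blue; 420x560 float32, mm along the optical axis (not along the pixel's ray), 0 where there is no reading.
- env.camera_params(name): a dict with "fx", "fy", "cx", "cy" (pixels), "R" (3x3) and "t" (3): a world point X has camera coordinates R X + t. Camera axes: x right, y down, z forward; pixel columns grow to the right and rows downward; lengths in mm; the calibration is good to about 2 mm. A picture is of the moment at which its call begins. camera_params takes no time and is no camera call.
- env.job_done(): hands the job in, once; it reports no verdict.
The state is a dict: "t": time; "joints": joint angles; "qvel": joint speeds; "tau": joint torques, N m; "eef_pos": TCP position; "tcp_rot": TCP orientation; "ft_force": force on the tool from outside, world axes, zero at the start; "moment": the same for the moment, N m; "opening": opening from 0.0 (shut) to 1.0 (fully open).
Only numpy, scipy, OpenCV 4.12 (cv2) and the standard library are available. Lean on these libraries where they do the work, as an engineer would, in place of code of your own. Each camera call takes 0.05 s, during which the arm holds its last target.

## Working session

There is one attempt and no reset: what is moved stays moved. The work goes in short steps, Python scripts to look and compute and a tool call to move; the robot and the scene stay as the last step left them, time stands still between calls to the robot, and variables do not carry over. Pictures are saved under pics/ and viewed, and the job is handed in when it is done.

Besides the shell and the picture viewer there is one more tool, called after "Call:" by a JSON object that holds its "method" and its "body", one argument or row to a line. play_rows: Moves the arm, as the interface text tells. Its arguments: {"type":"object","properties":{"targets":{"type":"array","items":{"type":"object","properties":{"linear":{"type":"array","items":{"type":"number"}},"turn":{"type":"number"}}}},"hand":{"type":"number"}},"required":["targets"]}

```bash
mkdir -p pics; ls
python3 - <<'E'
from cell import env
import cv2,numpy as np
s=env.state();print(s)
for n in("side","top"):
    p,d=env.read_camera(n);cv2.imwrite(f"pics/{n}0.png",p[:,:,::-1]);np.save(f"pics/{n}0.npy",d)
    print(n,env.camera_params(n))
print(env.tip_extent)
E
```

```text
pics
{'t': 0.0, 'joints': array([-1.21259048e+00,  4.91538689e-01,  1.55947345e+00,  8.01932604e-06,
        1.09172093e+00, -1.05610088e-01]), 'qvel': array([ 0.00105759,  0.00062967,  0.00198035, -0.00126396, -0.00014549,
       -0.00204515]), 'tau': array([-2.14546228e-03, -6.12647223e+01, -2.58177495e+01,  6.91601657e-02,
        4.83653520e-02, -1.07395133e-04]), 'eef_pos': array([ 279.55722604, -558.79824724,  291.66640873]), 'tcp_rot': array([-3.14045935e+00, -1.27287714e-04,  4.63812161e-01]), 'ft_force': array([ 0.00300602, -0.03946722,  0.17359038]), 'moment': array([ 0.04918427,  0.01509706, -0.01583143]), 'opening': 0.998550053659216}
side {'fx': 507.7362597334913, 'fy': 507.7362597334913, 'cx': 283.7284256290092, 'cy': 203.83311524660857, 'R': array([[-0.98847881, -0.15134282,  0.00223519],
       [-0.09199798,  0.58901699, -0.80286696],
       [ 0.12019159, -0.79382261, -0.59615405]]), 't': array([ 570.57571422,  175.87999309, 1662.25230131])}
top {'fx': 434.6154767332445, 'fy': 434.6154767332445, 'cx': 274.44065481061494, 'cy': 208.8583453487699, 'R': array([[ 0.02449225, -0.99965277,  0.00971953],
       [-0.98583459, -0.02576506, -0.16572964],
       [ 0.16592252, -0.00552275, -0.98612333]]), 't': array([ -23.46470299,  572.77194284, 1527.21185933])}
77.60000000000001
```

View pics/side0.png

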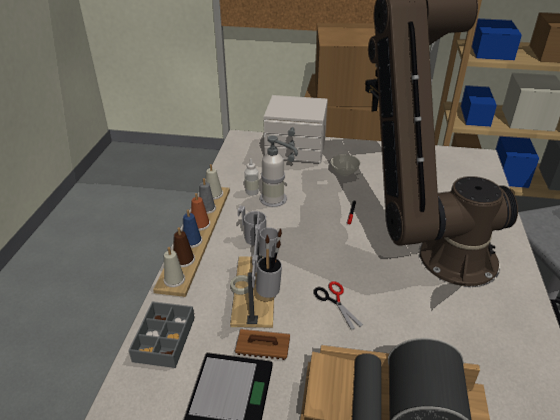

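View pics/top0.png

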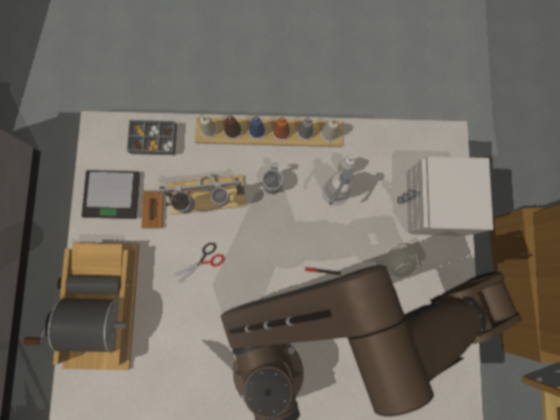

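Run:
```python
import cv2
a=cv2.imread("pics/side0.png");b=cv2.imread("pics/top0.png")
cv2.imwrite("pics/s1.png",cv2.resize(a[120:340,210:350],None,fx=2.7*1,fy=2.7,interpolation=cv2.INTER_CUBIC))
cv2.imwrite("pics/t1.png",cv2.resize(b[140:230,140:380],None,fx=3.3,fy=3.3,interpolation=cv2.INTER_CUBIC))
```

```text
(no output)
```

View pics/s1.png

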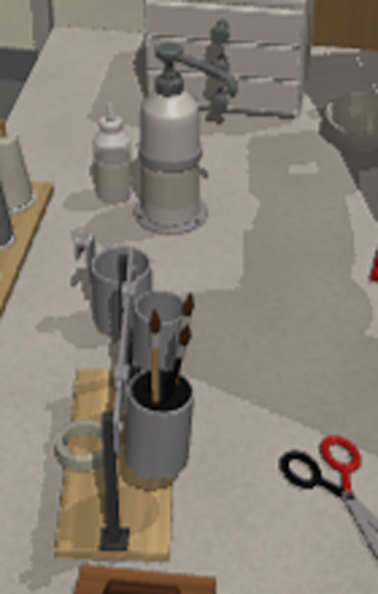

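View pics/t1.png

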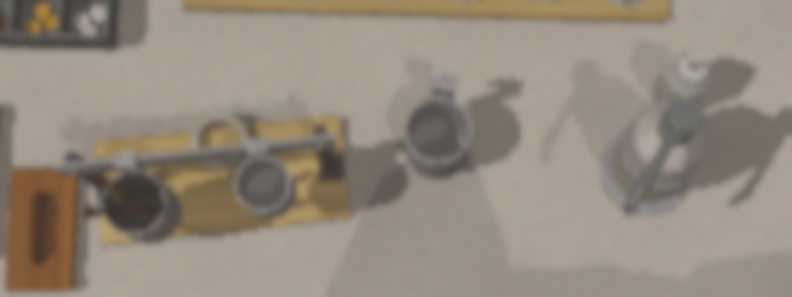

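```bash
cat > h.py <<'E'
import numpy as np
from cell import env
def cloud(d,n):
    P=env.camera_params(n);R=np.array(P["R"]);t=np.array(P["t"])
    v,u=np.mgrid[0:d.shape[0],0:d.shape[1]]
    X=np.stack([(u-P["cx"])/P["fx"]*d,(v-P["cy"])/P["fy"]*d,d],-1)
    W=(X-t)@R; W[d<=0]=np.nan
    return W
def proj(X,n):
    P=env.camera_params(n);c=np.array(P["R"])@np.array(X,float)+P["t"]
    return [P["fx"]*c[0]/c[2]+P["cx"],P["fy"]*c[1]/c[2]+P["cy"]]
E
python3 - <<'E'
from h import *
np.set_printoptions(suppress=True,linewidth=220,precision=0)
for n,(r0,r1,c0,c1) in (("top",(148,220,160,370)),("side",(120,330,220,310))):
    W=cloud(np.load(f"pics/{n}0.npy"),n)[r0:r1,c0:c1].reshape(-1,3)
    print(n, np.isnan(W[:,0]).sum(), len(W))
    for z0 in (-5,60,85,120,145,165,175,185,195,205,215,235,250,260,270):
        m=(W[:,2]>z0)&(W[:,2]<z0+10)
        print(z0,m.sum(), [tuple(np.round(q).astype(int)) for q in W[m][::max(1,m.sum()//10)]] if z0>140 else '')
E
```

```text
top 60 15120
-5 9006 
60 48 
85 100 
120 106 
145 42 [(np.int64(745), np.int64(-265), np.int64(150)), (np.int64(673), np.int64(-200), np.int64(147)), (np.int64(641), np.int64(-200), np.int64(146)), (np.int64(620), np.int64(186), np.int64(148)), (np.int64(621), np.int64(-255), np.int64(150)), (np.int64(617), np.int64(-234), np.int64(151)), (np.int64(603), np.int64(202), np.int64(145)), (np.int64(579), np.int64(153), np.int64(150)), (np.int64(567), np.int64(173), np.int64(153)), (np.int64(555), np.int64(277), np.int64(149)), (np.int64(540), np.int64(300), np.int64(151))]
165 168 [(np.int64(682), np.int64(-208), np.int64(166)), (np.int64(634), np.int64(130), np.int64(170)), (np.int64(641), np.int64(-272), np.int64(169)), (np.int64(617), np.int64(257), np.int64(170)), (np.int64(627), np.int64(-208), np.int64(166)), (np.int64(605), np.int64(337), np.int64(169)), (np.int64(598), np.int64(309), np.int64(172)), (np.int64(577), np.int64(318), np.int64(173)), (np.int64(568), np.int64(284), np.int64(174)), (np.int64(557), np.int64(290), np.int64(173)), (np.int64(544), np.int64(303), np.int64(17
[... 9971 characters left out ...]
2), np.int64(284), np.int64(268)), (np.int64(549), np.int64(288), np.int64(261)), (np.int64(574), np.int64(326), np.int64(266)), (np.int64(541), np.int64(337), np.int64(270))]
270 41 [(np.int64(550), np.int64(282), np.int64(273)), (np.int64(546), np.int64(290), np.int64(277)), (np.int64(546), np.int64(289), np.int64(273)), (np.int64(543), np.int64(295), np.int64(275)), (np.int64(575), np.int64(323), np.int64(277)), (np.int64(575), np.int64(322), np.int64(273)), (np.int64(570), np.int64(322), np.int64(270)), (np.int64(540), np.int64(329), np.int64(277)), (np.int64(539), np.int64(333), np.int64(277)), (np.int64(542), np.int64(330), np.int64(271)), (np.int64(539), np.int64(334), np.int64(271))]
```

```bash
cat > fit.py <<'E'
from h import *
from scipy.optimize import least_squares
def circ(Q,r):
    f=lambda p:np.hypot(Q[:,0]-p[0],Q[:,1]-p[1])-r
    s=least_squares(f,Q[:,:2].mean(0),loss="soft_l1",f_scale=1.5);return s.x,np.median(abs(f(s.x))),len(Q)
def box(W,a,b):
    return W[((W>a)&(W<b)).all(1)]
E
python3 - <<'E'
from fit import *
np.set_printoptions(suppress=True,precision=1)
for n in("top","side"):
    W=cloud(np.load(f"pics/{n}0.npy"),n).reshape(-1,3)
    # rim
    Q=box(W,[535,130,172],[617,215,186]);print(n,"rim",circ(Q,27.5),Q[:,2].mean(),np.percentile(Q[:,2],[50,95]))
    Q=box(W,[535,130,118],[617,215,170]);print("wall",[circ(q,29) for q in (box(W,[535,130,z],[617,215,z+25]) for z in(112,130,148)) if len(q)>8])
    Q=box(W,[560,120,193],[680,400,206]);c=np.polyfit(Q[:,1],Q[:,0],1)
    for _ in range(5):
        r=Q[:,0]-np.polyval(c,Q[:,1]);k=abs(r)<4;c=np.polyfit(Q[k,1],Q[k,0],1)
    print("rail x=",c,"atan",np.arctan(c[0]),k.sum(), np.percentile(Q[k,1],[1,99]))
    Q=box(W,[625,-270,262],[690,-205,270]);print("pumptop",Q[:,:2].mean(0),circ(Q,16)[0],len(Q),np.median(Q[:,2]))
    Q=box(W,[535,-260,248],[645,-160,264]);vt,mean=None,Q.mean(0);U=np.linalg.svd(Q-mean)[2][0];print("spout tube mean",mean,"dir",U,"tip",Q[Q[:,0].argmin()])
    Q=box(W,[530,-210,226],[590,-150,245]);print("spout end",Q.mean(0),len(Q),Q[:,2].min())
    print("bottle",[circ(q,40) for q in (box(W,[590,-300,z],[710,-165,z+30]) for z in(60,90,140)) if len(q)>8])
    # under spout
    Q=box(W,[510,-220,-20],[590,-140,60]);print("under",len(Q),np.percentile(Q[:,2],[2,50,98]))
E
```

```text
top rim (array([593.5, 176.6]), np.float64(0.601007933128443), 46) 177.65443080967677 [177.  183.5]
wall [(array([578.6, 180.8]), np.float64(7.169150936206275), 77), (array([596.6, 174.8]), np.float64(1.0650777330832888), 29), (array([594.8, 176.5]), np.float64(1.1270263093612254), 34)]
rail x= [ -0.1 654. ] atan -0.1381690593481504 154 [121.2 375.5]
pumptop [ 652.9 -235. ] [ 653.1 -234.1] 88 265.2228148868986
spout tube mean [ 602.1 -206.1  258.8] dir [-0.9  0.5 -0.1] tip [ 562.7 -186.3  249.6]
spout end [ 560.2 -180.6  244.8] 1 244.77327403768513
bottle [(array([ 655.2, -236.1]), np.float64(0.3828393468992779), 28), (array([ 653.5, -234.7]), np.float64(1.3001317552339202), 62), (array([ 656.1, -236.7]), np.float64(0.5156721550553875), 52)]
under 451 [-7.1  0.2  7.5]
side rim (array([593.1, 179.9]), np.float64(1.326061464782054), 46) 175.1865660082081 [174.6 179.2]
wall [(array([597.2, 178.5]), np.float64(1.1486361614432656), 72), (array([596.5, 179.6]), np.float64(1.8465608201296266), 132), (array([595.6, 179.9]), np.float64(2.195732905504965), 177)]
rail x= [ -0.1 654.2] atan -0.13765229524570183 136 [126.4 384.5]
pumptop [ 653.8 -228.4] [ 646.8 -223.8] 35 264.4258073741497
spout tube mean [ 606.2 -203.1  256.6] dir [-0.9  0.5 -0. ] tip [ 563.7 -183.7  251.8]
spout end [ 564.5 -178.1  239.9] 14 232.6007890926547
bottle [(array([ 655.6, -233.8]), np.float64(1.885954947193511), 149), (array([ 655.3, -232.6]), np.float64(2.394040498352581), 166), (array([ 655.6, -234.9]), np.float64(1.8655612235222598), 164)]
under 286 [-7.2 -1.3  4.7]
```

Run:
```python
from fit import *
np.set_printoptions(suppress=True,precision=2)
B=[]
for n in("top","side"):
    W=cloud(np.load(f"pics/{n}0.npy"),n).reshape(-1,3)
    Q=box(W,[520,-260,250],[635,-150,263]);B.append(Q)
    d=Q[:,:2]-[655,-235];a=np.arctan2(d[:,1],d[:,0]);k=np.hypot(*d.T)>40
    print(n,"tube ang",np.median(a[k]),"maxr",np.sort(np.hypot(*d.T))[-4:])
    Q=box(W,[530,-210,226],[590,-150,252]);print(Q.mean(0))
    # brush region
    Q=box(W,[500,230,205],[640,420,330]);c=np.array([594.5,178])
    l=(Q[:,:2]-c)@np.array([[.9905,-.1376],[.1376,.9905]]);k=l[:,0]<25
    i=np.argsort(l[k,1])[:6];print("brush min local",np.c_[l[k][i],Q[k][i,2]],Q[:,2].max())
    # obstacles above table in corridor near spout front
    Q=box(W,[380,-300,12],[620,60,140]);print("obst",len(Q),Q[::max(1,len(Q)//8)])
for p in([321,270],):
    print("marker",cloud(np.load("pics/top0.npy"),"top")[270,321])
```

```text
top tube ang 2.631832369164832 maxr [102.66 102.91 104.31 106.18]
[ 563.95 -184.96  247.92]
brush min local [[-37.83 106.38 276.98]
 [-30.85 106.52 273.51]
 [-33.85 106.9  272.8 ]
 [-36.56 107.18 287.8 ]
 [-32.05 108.2  281.01]
 [-38.41 108.58 281.57]] 290.64924508633885
obst 61 [[ 619.39 -252.93  139.81]
 [ 618.19 -248.05  127.84]
 [ 616.88 -246.45  116.58]
 [ 612.87 -235.83  117.46]
 [ 613.19 -231.98   97.19]
 [ 615.5  -233.04   66.88]
 [ 615.16 -232.06   49.38]
 [ 616.73 -236.14   22.07]
 [ 577.03 -233.96   12.06]]
side tube ang 2.5664787729833654 maxr [ 98.23 100.01 100.63 104.7 ]
[ 567.36 -181.2   244.04]
brush min local [[-37.7  108.25 272.91]
 [-29.78 108.99 273.41]
 [-27.14 110.32 267.61]
 [-35.14 111.4  285.7 ]
 [-32.51 111.56 282.4 ]
 [-37.77 112.31 272.85]] 289.31085732521535
obst 68 [[ 615.79 -232.39  139.54]
 [ 614.45 -248.04  112.4 ]
 [ 614.4  -223.58  115.13]
 [ 619.34 -208.25  111.63]
 [ 614.64 -225.4    92.03]
 [ 615.   -227.87   72.58]
 [ 615.89 -233.86   50.4 ]
 [ 616.41 -212.98   46.69]
 [ 616.55 -238.44   15.02]]
marker [ 358.87 -183.36   12.76]
```

Call:
{"method": "play_rows", "body": {
  "hand": 95,
  "targets": [
    {"linear": [0, 0, -60], "turn": 0},
    {"linear": [0, 0, -108], "turn": 0},
    {"linear": [611.4, -518.2, -108], "turn": 0.326},
    {"linear": [611.4, -518.2, -108], "turn": 0.326},
    {"linear": [611.4, -518.2, -108], "turn": 0.326},
    {"linear": [611.4, -518.2, -108], "turn": 0.326},
    {"linear": [611.4, -518.2, -108], "turn": 0.326},
    {"linear": [611.4, -518.2, -108], "turn": 0.326},
    {"linear": [611.4, -518.2, -108], "turn": 0.326},
    {"linear": [611.4, -518.2, -108], "turn": 0.326},
    {"linear": [611.4, -518.2, -108], "turn": 0.326},
    {"linear": [611.4, -518.2, -108], "turn": 0.326},
    {"linear": [611.4, -518.2, -108], "turn": 0.326},
    {"linear": [611.4, -518.2, -108], "turn": 0.326},
    {"linear": [611.4, -518.2, -108], "turn": 0.326},
    {"linear": [611.4, -518.2, -108], "turn": 0.326},
    {"linear": [611.4, -518.2, -108], "turn": 0.326},
    {"linear": [611.4, -518.2, -108], "turn": 0.326}
  ]
}}

```text
t: 2.35
eef_pos: [594.4, 176.8, 400.4]
tcp_rot: [3.141, -0.0, 0.136]
ft_force: [-0.7, -0.7, -0.3]
opening: 1.0
```

Run:
```python
from fit import *
import cv2
np.set_printoptions(suppress=True,precision=1)
p,d=env.read_camera("side");cv2.imwrite("pics/s2.png",cv2.resize(p[:340,150:430,::-1],None,fx=1.75,fy=1.75,interpolation=cv2.INTER_CUBIC));np.save("pics/s2.npy",d)
s=env.state();print(s["t"],s["eef_pos"],s["joints"])
W=cloud(d,"side").reshape(-1,3);Q=box(W,[400,0,300],[800,350,900])
e=s["eef_pos"];y=s["tcp_rot"][2];X=np.array([np.cos(y),np.sin(y)]);Y=np.array([np.sin(y),-np.cos(y)])
l=np.c_[(Q[:,:2]-e[:2])@X,(Q[:,:2]-e[:2])@Y,Q[:,2]-e[2]]
for z in range(-90,330,20):
    q=l[(l[:,2]>z)&(l[:,2]<z+20)]
    if len(q)>3:print(z,len(q),np.percentile(q[:,0],[1,99]),np.percentile(q[:,1],[1,99]))
```

```text
2.4 [594.4 176.8 400.5] [ 0.2  0.4  1.4 -0.   1.3  1.6]
-90 24 [-10.   11.6] [-58.1 -49.5]
-70 48 [-10.2  11.1] [-59.9 -51.7]
-50 51 [-10.6  10.6] [-62.7 -54.7]
-30 39 [-10.9  10.2] [-65.1 -56.7]
-10 103 [-34.5  33.8] [-85.9  51.8]
10 212 [-34.7  33.5] [-91.9  69.4]
30 391 [-34.1  32.3] [-93.9  72.5]
50 135 [-23.7  25.7] [-54.8  -0.5]
70 136 [-30.8  26.7] [-54.5 -12.3]
90 349 [-35.8  34.7] [-54.2   7. ]
110 134 [-35.3  35.2] [-41.7  -9.5]
130 79 [-34.2  39.2] [-63.6  -6.9]
150 248 [-83.3  33.3] [-69.2 -55.8]
170 519 [-128.3   42.8] [-71.7 -24.3]
190 680 [-173.5   47. ] [-70.9  41.1]
210 1038 [-185.    41.6] [-69.8  49.8]
230 1288 [-185.7   24. ] [-64.7  55.4]
250 808 [-186.8  -44.5] [-62.   59.7]
270 463 [-188.2 -103.7] [-52.   32.1]
290 278 [-197.6 -150.8] [-38.6  44.8]
```

View pics/s2.png

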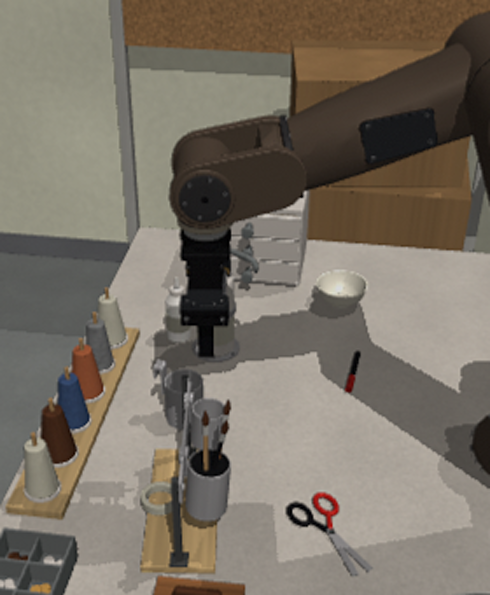

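Call:
{"method": "play_rows", "body": {
  "targets": [
    {"linear": [0, -1, 50], "turn": 0},
    {"linear": [0, -1, 90], "turn": 0},
    {"linear": [0, -1, 120], "turn": 0},
    {"linear": [0, -1, 145], "turn": 0},
    {"linear": [0, -1, 160], "turn": 0},
    {"linear": [0, -1, 170], "turn": 0},
    {"linear": [0, -1, 170], "turn": 0},
    {"linear": [0, -1, 170], "turn": 0}
  ]
}}

```text
t: 3.4
eef_pos: [594.7, 179.0, 231.0]
tcp_rot: [3.142, -0.001, 0.138]
ft_force: [0.3, -0.4, 0.6]
opening: 0.996
```

Run:
```python
from fit import *
import cv2
np.set_printoptions(suppress=True,precision=1)
p,d=env.read_camera("side");cv2.imwrite("pics/s3.png",cv2.resize(p[150:340,200:330,::-1],None,fx=3,fy=3,interpolation=cv2.INTER_CUBIC))
s=env.state();print(s["t"],s["eef_pos"],s["ft_force"])
```

```text
3.45 [594.7 179.  231. ] [ 0.3  0.3 -0.4]
```

View pics/s3.png

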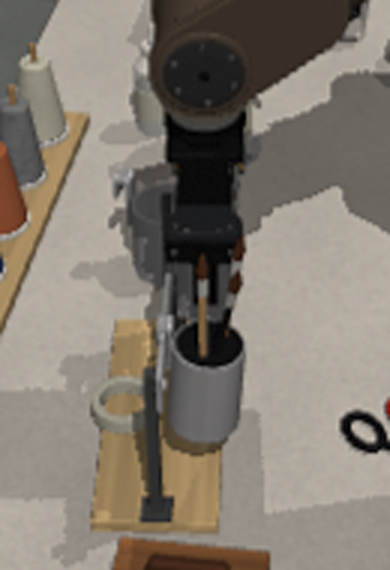

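The gripper sits over the small cup in front of the bar, clear of the brushes. Closing the fingers now.

Call:
{"method": "play_rows", "body": {
  "hand": 45,
  "targets": [
    {"linear": [0, 0, 0], "turn": 0},
    {"linear": [0, 0, 0], "turn": 0},
    {"linear": [0, 0, 0], "turn": 0},
    {"linear": [0, 0, 0], "turn": 0},
    {"linear": [0, 0, 0], "turn": 0},
    {"linear": [0, 0, 0], "turn": 0}
  ]
}}

```text
t: 4.2
eef_pos: [594.4, 178.9, 230.2]
tcp_rot: [3.141, 0.0, 0.138]
ft_force: [-0.4, -1.1, 0.5]
opening: 0.614
```

Call:
{"method": "play_rows", "body": {
  "hand": 40,
  "targets": [
    {"linear": [0, 0, 0], "turn": 0},
    {"linear": [0, 0, -8], "turn": 0},
    {"linear": [0, 0, -18], "turn": 0},
    {"linear": [0, 0, -28], "turn": 0},
    {"linear": [0, 0, -36], "turn": 0},
    {"linear": [0, 0, -36], "turn": 0}
  ]
}}

```text
t: 4.95
eef_pos: [594.1, 179.0, 267.1]
tcp_rot: [3.142, 0.0, 0.138]
ft_force: [-5.8, -1.2, 3.4]
opening: 0.613
```

Run:
```python
from fit import *
import cv2
np.set_printoptions(suppress=True,precision=1)
p,d=env.read_camera("side");cv2.imwrite("pics/s4.png",cv2.resize(p[150:340,200:330,::-1],None,fx=3,fy=3,interpolation=cv2.INTER_CUBIC))
s=env.state();print(s["t"],s["eef_pos"],s["ft_force"],s["opening"])
```

```text
5.0 [594.1 179.  267. ] [-5.7 -0.5  3. ] 0.6135183917710527
```

View pics/s4.png

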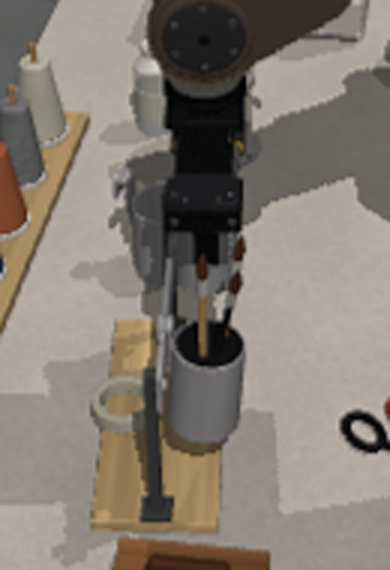

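Run:
```python
from fit import *
import cv2
np.set_printoptions(suppress=True,precision=1)
p,d=env.read_camera("top");cv2.imwrite("pics/t4.png",cv2.resize(p[130:240,140:320,::-1],None,fx=4,fy=4,interpolation=cv2.INTER_CUBIC))
p,d=env.read_camera("side");cv2.imwrite("pics/s5.png",cv2.resize(p[195:270,235:300,::-1],None,fx=8,fy=8,interpolation=cv2.INTER_CUBIC))
```

```text
(no output)
```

View pics/t4.png

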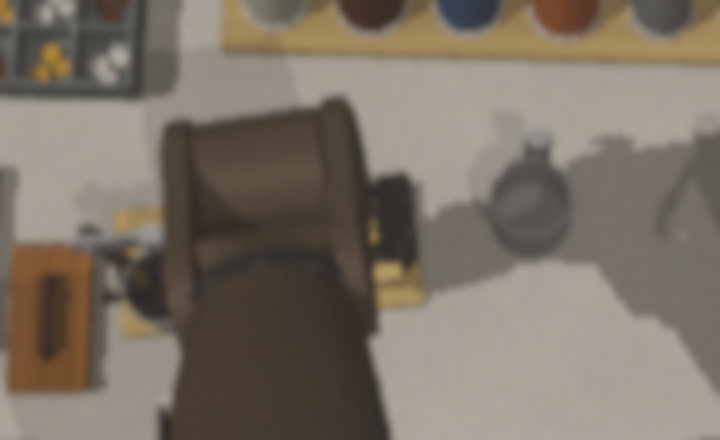

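View pics/s5.png

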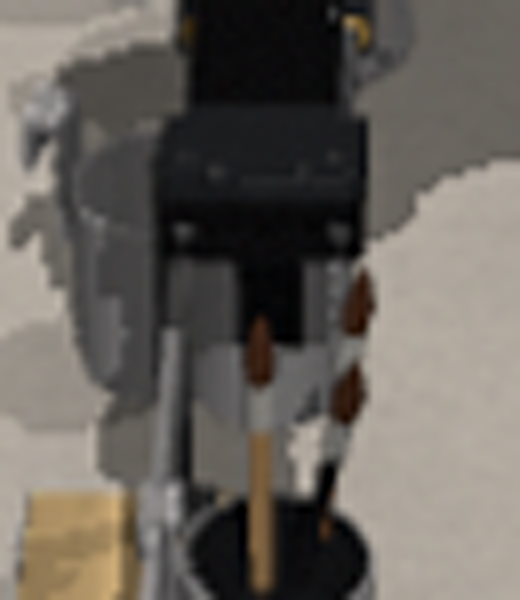

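Call:
{"method": "play_rows", "body": {
  "targets": [
    {"linear": [0, 0, -8], "turn": 0},
    {"linear": [-2, 0, -10], "turn": 0},
    {"linear": [-2, 0, -10], "turn": 0}
  ]
}}

```text
t: 5.48
eef_pos: [592.8, 178.7, 276.8]
tcp_rot: [3.142, -0.002, 0.138]
ft_force: [-0.1, 0.3, -2.1]
opening: 0.616
```

Call:
{"method": "play_rows", "body": {
  "targets": [
    {"linear": [-5, 0, -5], "turn": 0},
    {"linear": [-12, 0, -5], "turn": 0},
    {"linear": [-20, 0, -5], "turn": 0}
  ]
}}

```text
t: 5.85
eef_pos: [572.1, 175.9, 281.2]
tcp_rot: [3.141, -0.0, 0.138]
ft_force: [-0.4, 0.6, -0.3]
opening: 0.613
```

Call:
{"method": "play_rows", "body": {
  "targets": [
    {"linear": [-40, 10, 0], "turn": 0},
    {"linear": [-80, 40, 0], "turn": 0},
    {"linear": [-110, 80, 0], "turn": -0.15},
    {"linear": [-120, 120, 0], "turn": -0.33},
    {"linear": [-128.6, 160, 0], "turn": -0.51},
    {"linear": [-128.6, 200, 0], "turn": -0.69},
    {"linear": [-128.6, 240, 0], "turn": -0.87},
    {"linear": [-128.6, 270, 0], "turn": -1.05},
    {"linear": [-128.6, 293, 0], "turn": -1.23},
    {"linear": [-128.6, 293, 0], "turn": -1.41},
    {"linear": [-128.6, 293, 0], "turn": -1.59},
    {"linear": [-128.6, 293, 0], "turn": -1.77},
    {"linear": [-128.6, 293, 0], "turn": -1.95},
    {"linear": [-128.6, 293, 20], "turn": -2.13},
    {"linear": [-128.6, 293, 40], "turn": -2.31},
    {"linear": [-128.6, 293, 60], "turn": -2.46},
    {"linear": [-128.6, 293, 80], "turn": -2.46},
    {"linear": [-128.6, 293, 80], "turn": -2.46}
  ]
}}

```text
t: 8.1
eef_pos: [484.9, -131.6, 200.4]
tcp_rot: [-3.141, -0.002, 2.598]
ft_force: [-0.5, 1.3, -0.9]
opening: 0.613
```

Run:
```python
from fit import *
import cv2
np.set_printoptions(suppress=True,precision=1)
s=env.state();print(s["t"],s["eef_pos"],s["tcp_rot"],s["ft_force"],s["joints"])
for n in("side","top"):
    p,d=env.read_camera(n);np.save(f"pics/{n}6.npy",d)
    u,v=proj([484,-132,100],n);u,v=int(u),int(v)
    cv2.imwrite(f"pics/{n}6.png",cv2.resize(p[max(v-65,0):v+65,max(0,u-85):u+85,::-1],None,fx=4.5,fy=4.5,interpolation=cv2.INTER_CUBIC));print(n,u,v)
```

```text
8.1 [ 484.9 -131.6  200.4] [-3.1 -0.   2.6] [-0.5  1.3 -0.9] [-0.4  0.4  2.  -0.   0.7 -1.4]
side 316 196
top 309 232
```

View pics/side6.png

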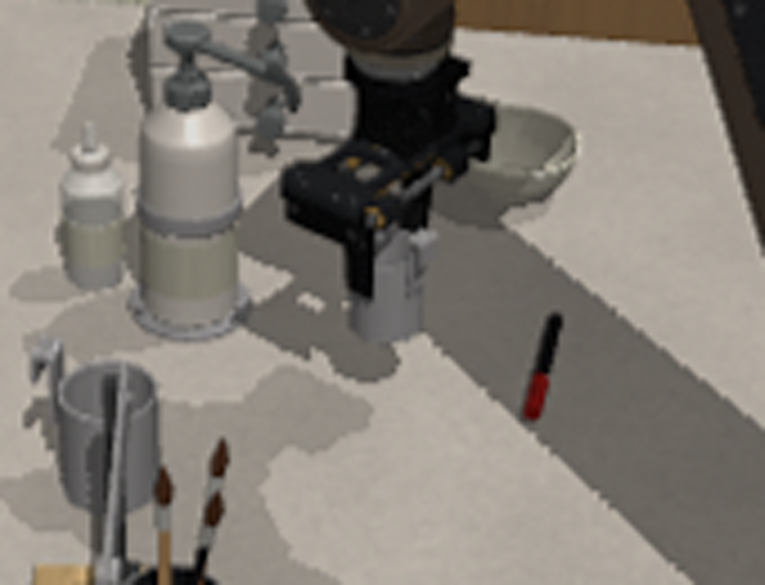

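View pics/top6.png

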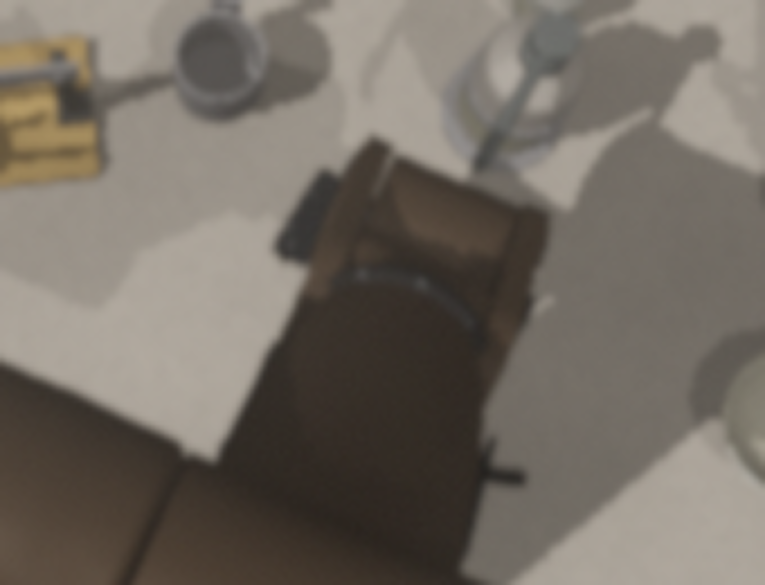

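Run:
```python
from fit import *
np.set_printoptions(suppress=True,precision=1)
W=cloud(np.load("pics/side6.npy"),"side").reshape(-1,3)
Q=box(W,[440,-175,40],[530,-85,116]);print(len(Q),np.sort(Q[:,2])[:8])
for z in(75,88,101):
    q=box(Q,[0,-999,z],[999,999,z+14]);print(z,circ(q,29))
Q=box(W,[400,-175,140],[475,-60,185]);print(Q[:,2].max(),Q.mean(0),len(Q))
Q=Q[Q[:,2]<178];print(np.sort(Q[:,2])[-6:])
```

```text
154 [75.8 77.3 77.9 78.  78.5 78.6 78.6 78.9]
75 (array([ 483.3, -130.3]), np.float64(1.3168459009379134), 45)
88 (array([ 483.1, -130.4]), np.float64(1.1443657693054838), 56)
101 (array([ 483.9, -129.6]), np.float64(1.5009031895898701), 58)
182.5803343889308 [ 461.5 -128.3  161.4] 108
[175.  175.  175.6 176.5 176.7 178. ]
```

Call:
{"method": "play_rows", "body": {
  "targets": [
    {"linear": [0, 0, 30], "turn": 0},
    {"linear": [0, 0, 55], "turn": 0},
    {"linear": [0, 0, 68], "turn": 0},
    {"linear": [0, 0, 74], "turn": 0},
    {"linear": [0, 0, 77], "turn": 0},
    {"linear": [0, 0, 77], "turn": 0}
  ]
}}

```text
t: 8.95
eef_pos: [485.7, -132.0, 124.7]
tcp_rot: [3.142, 0.001, 2.598]
ft_force: [0.0, -0.3, -2.0]
opening: 0.617
```

Call:
{"method": "play_rows", "body": {
  "targets": [
    {"linear": [0, 0, 1.5], "turn": 0},
    {"linear": [0, 0, 3], "turn": 0},
    {"linear": [0, 0, 3], "turn": 0}
  ]
}}

```text
t: 9.32
eef_pos: [485.3, -131.7, 123.0]
tcp_rot: [3.142, 0.001, 2.598]
ft_force: [-7.1, 4.1, 25.5]
opening: 0.612
```

Call:
{"method": "play_rows", "body": {
  "targets": [
    {"linear": [0, 0, -2], "turn": 0},
    {"linear": [0, 0, -2], "turn": 0}
  ]
}}

```text
t: 9.57
eef_pos: [485.7, -132.0, 123.6]
tcp_rot: [3.142, 0.001, 2.598]
ft_force: [-1.2, 1.2, 2.3]
opening: 0.613
```

Call:
{"method": "play_rows", "body": {
  "hand": 75,
  "targets": [
    {"linear": [0, 0, 0], "turn": 0},
    {"linear": [0, 0, 0], "turn": 0},
    {"linear": [0, 0, 0], "turn": 0},
    {"linear": [0, 0, -50], "turn": 0},
    {"linear": [0, 0, -80], "turn": 0},
    {"linear": [50, 0, -80], "turn": 0},
    {"linear": [50, 0, -80], "turn": 0}
  ]
}}

```text
t: 10.45
eef_pos: [440.5, -104.8, 203.5]
tcp_rot: [-3.141, -0.002, 2.598]
ft_force: [-0.2, -1.2, 0.5]
opening: 0.789
```

Run:
```python
from fit import *
import cv2
np.set_printoptions(suppress=True,precision=1)
s=env.state();print(s["t"],s["eef_pos"],s["tcp_rot"],s["ft_force"],s["joints"])
for n in("side","top"):
    p,d=env.read_camera(n);np.save(f"pics/{n}7.npy",d)
    u,v=proj([484,-132,40],n);u,v=int(u),int(v)
    cv2.imwrite(f"pics/{n}7.png",cv2.resize(p[max(v-65,0):v+65,max(0,u-85):u+85,::-1],None,fx=4.5,fy=4.5,interpolation=cv2.INTER_CUBIC));print(n,u,v)
    W=cloud(d,n).reshape(-1,3)
    Q=box(W,[430,-190,15],[540,-80,62]);print(len(Q),circ(Q,29) if len(Q)>9 else '')
    Q=box(W,[430,-190,63],[540,-80,78]);print("rim",len(Q),circ(Q,27.5) if len(Q)>9 else '')
    Q=box(W,[400,-190,78],[480,-60,105]);print("strap",len(Q),Q.mean(0),Q[:,2].max() if len(Q) else '')
```

```text
10.45 [ 440.5 -104.8  203.5] [-3.1 -0.   2.6] [-0.2 -1.2  0.5] [-0.4  0.4  2.1 -0.   0.7 -1.4]
side 315 209
241 (array([ 482.1, -128.5]), np.float64(2.2798995258295562), 241)
rim 61 (array([ 480.5, -125.4]), np.float64(2.1921930594571144), 61)
strap 27 [ 452.3 -107.6   88.1] 95.29773121833054
top 307 234
0 
rim 0 
strap 0 [nan nan nan] <stdin>:12: RuntimeWarning: Mean of empty slice.
  ret = um.true_divide(
```

View pics/side7.png

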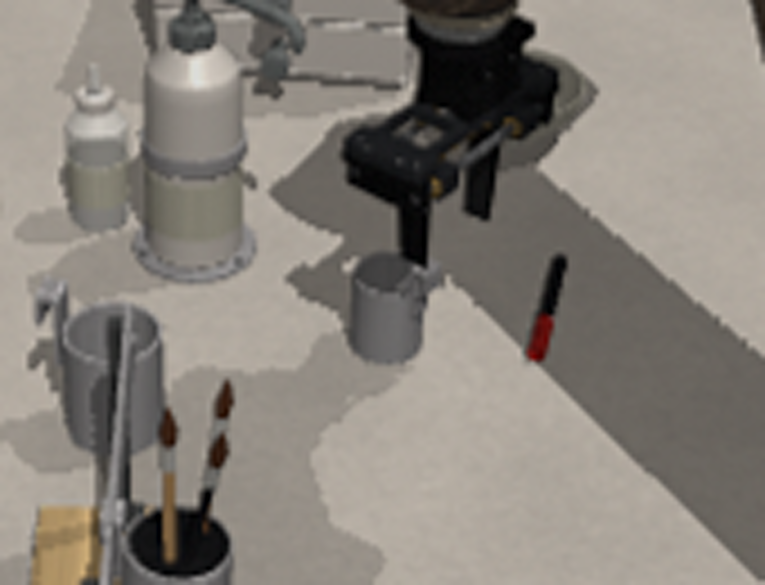

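View pics/top7.png

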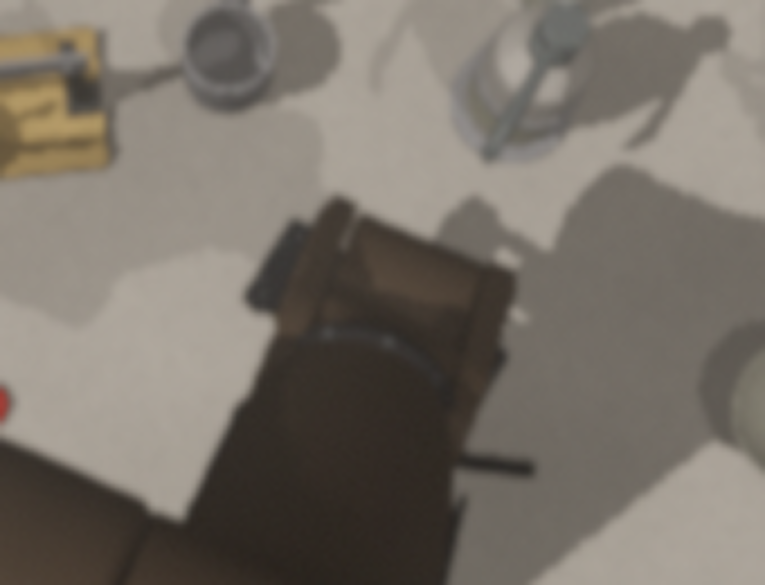

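Call:
{"method": "play_rows", "body": {
  "targets": [
    {"linear": [-2.5, 0, 30], "turn": 0},
    {"linear": [-3, 0, 52], "turn": 0},
    {"linear": [-3, 0, 61], "turn": 0},
    {"linear": [-3, 0, 61], "turn": 0}
  ]
}}

```text
t: 11.05
eef_pos: [445.6, -107.8, 141.8]
tcp_rot: [-3.141, -0.001, 2.598]
ft_force: [-0.0, 0.2, 0.3]
opening: 0.788
```

Call:
{"method": "play_rows", "body": {
  "hand": 10,
  "targets": [
    {"linear": [0, 0, 0], "turn": 0},
    {"linear": [0, 0, 0], "turn": 0},
    {"linear": [0, 0, 0], "turn": 0},
    {"linear": [0, 0, 0], "turn": 0},
    {"linear": [0, 0, 0], "turn": 0},
    {"linear": [0, 0, 0], "turn": 0}
  ]
}}

```text
t: 11.8
eef_pos: [445.3, -107.6, 142.2]
tcp_rot: [-3.142, 0.0, 2.598]
ft_force: [0.1, -0.5, -0.0]
opening: 0.214
```

```bash
cat > look.py <<'E'
from fit import *
import cv2,sys
np.set_printoptions(suppress=True,precision=1)
tag,x,y=sys.argv[1],float(sys.argv[2]),float(sys.argv[3])
s=env.state();print(s["t"],s["eef_pos"],s["tcp_rot"],s["ft_force"],s["opening"])
for n in("side","top"):
    p,d=env.read_camera(n);np.save(f"pics/{n}{tag}.npy",d)
    u,v=proj([x,y,60],n);u,v=int(u),int(v)
    cv2.imwrite(f"pics/{n}{tag}.png",cv2.resize(p[max(v-65,0):v+65,max(0,u-85):u+85,::-1],None,fx=4.5,fy=4.5,interpolation=cv2.INTER_CUBIC));print(n,u,v)
    W=cloud(d,n).reshape(-1,3)
    for z0,z1 in((8,30),(30,50),(50,66)):
        Q=box(W,[x-50,y-50,z0],[x+50,y+50,z1])
        if len(Q)>9:print(n,z0,circ(Q,29))
E
python3 look.py 8 483 -130
```

```text
11.8 [ 445.3 -107.6  142.2] [-3.1  0.   2.6] [ 0.1 -0.5 -0. ] 0.21381038628107837
side 315 205
side 8 (array([ 483.4, -129.7]), np.float64(1.86492954940387), 78)
side 30 (array([ 481.3, -128.7]), np.float64(2.0451191738550243), 103)
side 50 (array([ 480.8, -128.1]), np.float64(2.320641787870752), 73)
top 307 234
```

View pics/side8.png

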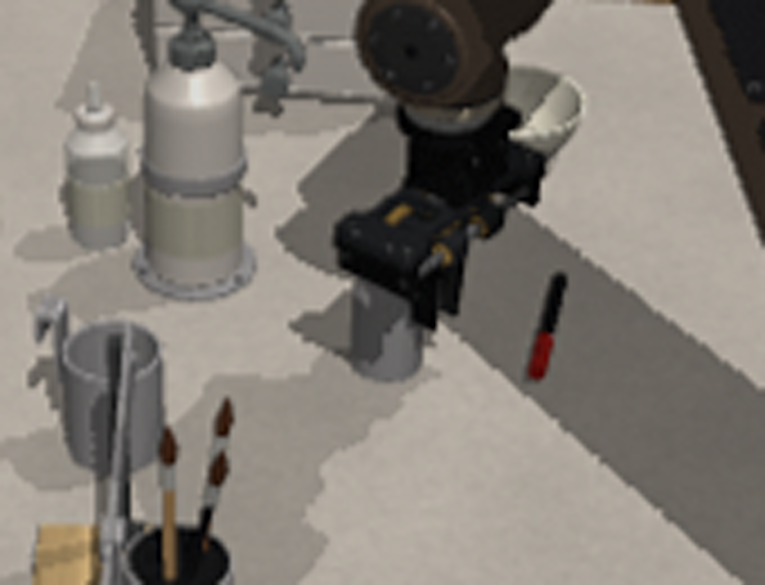

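Call:
{"method": "play_rows", "body": {
  "targets": [
    {"linear": [0, 0, -3], "turn": 0},
    {"linear": [0, 0, -3], "turn": 0},
    {"linear": [-15, 0, -3], "turn": 0},
    {"linear": [-35, 0, -3], "turn": 0},
    {"linear": [-55, 0, -3], "turn": 0},
    {"linear": [-65, 0, -3], "turn": 0},
    {"linear": [-65, 0, -3], "turn": 0}
  ]
}}

```text
t: 12.78
eef_pos: [501.3, -141.6, 145.0]
tcp_rot: [-3.142, -0.0, 2.598]
ft_force: [-0.7, 0.1, -0.4]
opening: 0.205
```

```bash
python3 look.py 9 540 -165
```

```text
12.775 [ 501.3 -141.6  145. ] [-3.1 -0.   2.6] [-0.7  0.1 -0.4] 0.20467533221766337
side 300 198
side 8 (array([ 538.4, -163.1]), np.float64(1.6935076051385565), 79)
side 30 (array([ 538.6, -163. ]), np.float64(2.1922567519930762), 98)
side 50 (array([ 536. , -162.5]), np.float64(1.7777121438648358), 59)
top 317 218
```

View pics/side9.png

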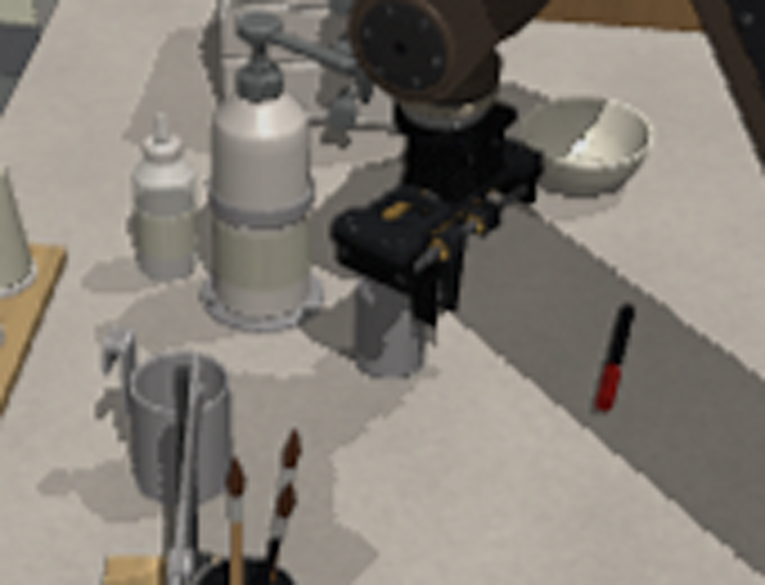

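Call:
{"method": "play_rows", "body": {
  "targets": [
    {"linear": [-8, 0, 0], "turn": 0},
    {"linear": [-16, 0, 0], "turn": 0},
    {"linear": [-22, 0, 0], "turn": 0},
    {"linear": [-26, 0, 0], "turn": 0},
    {"linear": [-26, 0, 0], "turn": 0},
    {"linear": [-26, 0, 2], "turn": 0},
    {"linear": [-26, 0, 3], "turn": 0},
    {"linear": [-26, 0, 3], "turn": 0}
  ]
}}

```text
t: 13.88
eef_pos: [522.9, -154.5, 142.3]
tcp_rot: [-3.141, -0.001, 2.598]
ft_force: [-2.9, 1.4, 3.3]
opening: 0.204
```

```bash
python3 look.py 10 562 -178
```

```text
13.875 [ 522.9 -154.5  142.3] [-3.1 -0.   2.6] [-2.9  1.4  3.3] 0.2038511695981115
side 295 195
side 8 (array([ 559.9, -177.4]), np.float64(1.8270428820844007), 78)
side 30 (array([ 559.3, -175.7]), np.float64(2.2494049138281866), 101)
side 50 (array([ 558.1, -176.1]), np.float64(1.8672663279751518), 66)
top 321 212
```

View pics/side10.png

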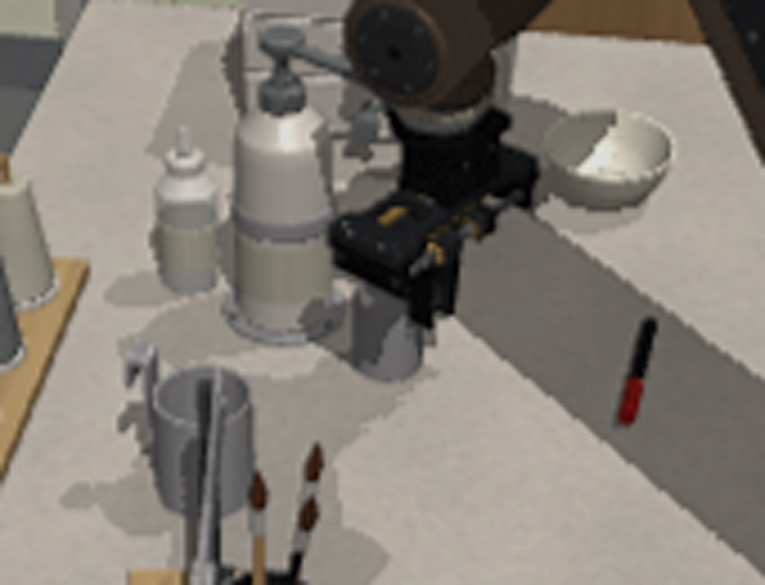

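View pics/top10.png

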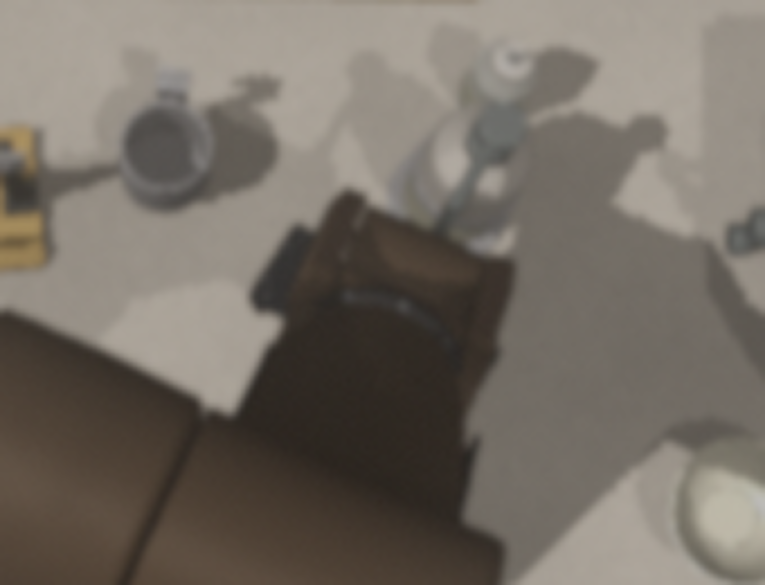

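Call:
{"method": "play_rows", "body": {
  "hand": 45,
  "targets": [
    {"linear": [0, 0, 0], "turn": 0},
    {"linear": [0, 0, 0], "turn": 0},
    {"linear": [0, 0, 0], "turn": 0},
    {"linear": [15, 0, 0], "turn": 0},
    {"linear": [50, 0, 0], "turn": 0},
    {"linear": [80, 0, -30], "turn": 0},
    {"linear": [80, 0, -90], "turn": 0},
    {"linear": [80, 0, -150], "turn": 0},
    {"linear": [80, 0, -210], "turn": 0},
    {"linear": [80, 60, -240], "turn": 0},
    {"linear": [80, 120, -240], "turn": 0},
    {"linear": [80, 180, -240], "turn": 0},
    {"linear": [80, 200, -240], "turn": 0},
    {"linear": [80, 200, -240], "turn": 0}
  ]
}}

```text
t: 15.72
eef_pos: [557.8, 58.6, 381.5]
tcp_rot: [-3.141, -0.001, 2.6]
ft_force: [-0.5, -0.7, 0.5]
opening: 0.473
```

```bash
python3 look.py 11 562 -178
python3 - <<'E'
from fit import *
np.set_printoptions(suppress=True,precision=1)
for n in("top","side"):
    W=cloud(np.load(f"pics/{n}11.npy"),n).reshape(-1,3)
    Q=box(W,[515,-225,63],[610,-130,76]);print(n,"rim",circ(Q,27.5) if len(Q)>5 else len(Q))
    Q=box(W,[625,-270,262],[690,-205,270]);print("pumptop",circ(Q,16)[0],np.median(Q[:,2]))
    Q=box(W,[520,-260,250],[635,-150,263]);d=Q[:,:2]-[655,-235];r=np.hypot(*d.T);print("tube",np.median(np.arctan2(d[:,1],d[:,0])[r>40]),np.sort(r)[-5:])
    Q=box(W,[530,-210,222],[590,-150,250]);print("spout",Q.mean(0),len(Q))
E
```

```text
15.725 [557.8  58.6 381.5] [-3.1 -0.   2.6] [-0.5 -0.7  0.5] 0.47338108539768786
side 295 195
side 8 (array([ 560.4, -176.6]), np.float64(2.0010038809701065), 81)
side 30 (array([ 559.6, -175.7]), np.float64(2.504017326562888), 102)
side 50 (array([ 558.3, -175. ]), np.float64(1.9459194520977938), 99)
top 321 212
top 8 (array([ 558.1, -175.5]), np.float64(2.6865724423390347), 42)
top 30 (array([ 557.6, -176.5]), np.float64(1.0816937105949815), 28)
top 50 (array([ 559., -176.]), np.float64(1.4964477727710648), 20)
top rim (array([ 560.1, -177.6]), np.float64(0.7271848146333806), 38)
pumptop [ 655.9 -233.5] 265.0414521446024
tube 2.638220363804795 [101.5 102.4 104.1 105.1 106.3]
spout [ 562.9 -184.2  245.5] 7
side rim (array([ 558.8, -173.7]), np.float64(2.2623486185828305), 57)
pumptop [ 659.5 -229.4] 263.78187716418256
tube nan []
spout [nan nan nan] 0
  return _methods._mean(a, axis=axis, dtype=dtype,
  ret = ret.dtype.type(ret / rcount)
<stdin>:8: RuntimeWarning: Mean of empty slice.
  ret = um.true_divide(
```

View pics/side11.png

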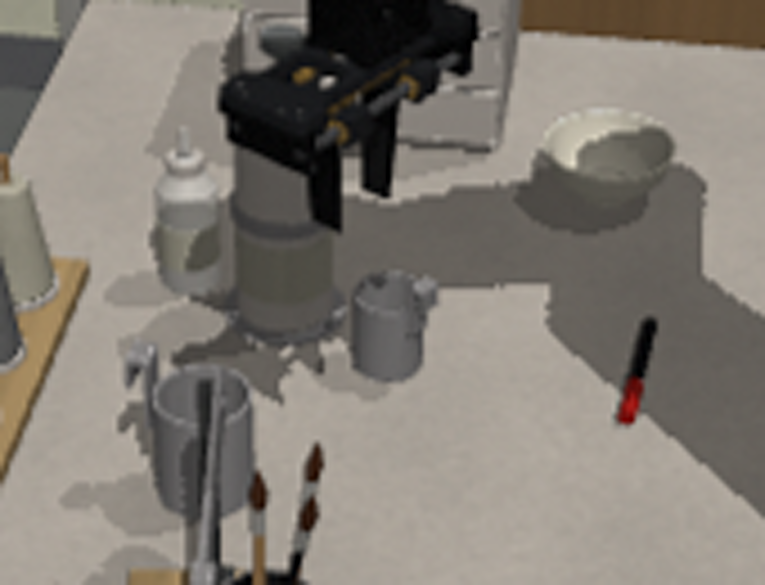

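View pics/top11.png

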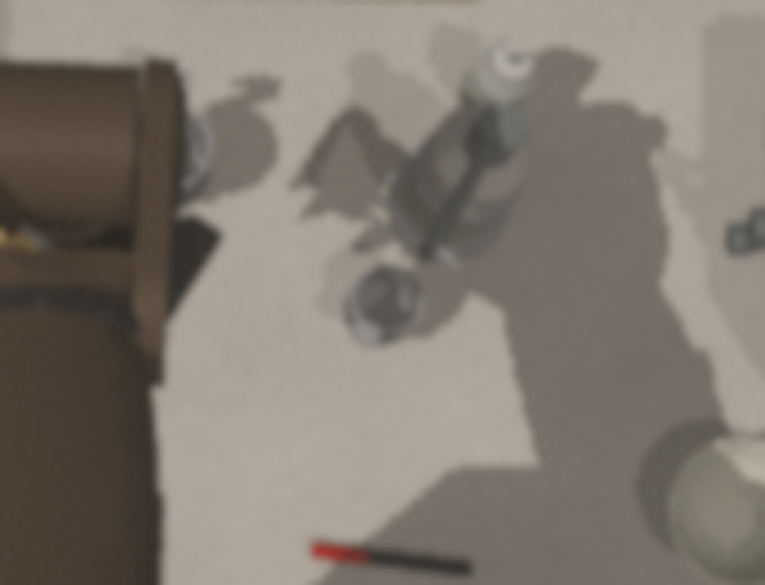

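Call:
{"method": "play_rows", "body": {
  "hand": 0,
  "targets": [
    {"linear": [-58, -50, 0], "turn": 0},
    {"linear": [-117, -100, 0], "turn": 0},
    {"linear": [-176, -150, 0], "turn": 0},
    {"linear": [-234, -201, 0], "turn": 0},
    {"linear": [-234, -201, 0], "turn": 0},
    {"linear": [-234, -201, 0], "turn": 0},
    {"linear": [-234, -201, 0], "turn": 0},
    {"linear": [-234, -201, 20], "turn": 0},
    {"linear": [-234, -201, 33], "turn": 0},
    {"linear": [-234, -201, 33], "turn": 0}
  ]
}}

```text
t: 17.08
eef_pos: [654.1, -234.4, 348.7]
tcp_rot: [-3.141, -0.001, 2.599]
ft_force: [-0.6, 0.4, 0.6]
opening: 0.005
```

Run:
```python
from fit import *
import cv2
p,d=env.read_camera("side");cv2.imwrite("pics/side12.png",cv2.resize(p[80:230,200:380,::-1],None,fx=4,fy=4,interpolation=cv2.INTER_CUBIC))
s=env.state();print(s["t"],s["eef_pos"],s["ft_force"],s["opening"])
```

```text
17.125 [ 654.37285977 -234.65315505  349.52205535] [ 0.29988532  0.70706458 -0.14772276] 0.003732978501239442
```

View pics/side12.png

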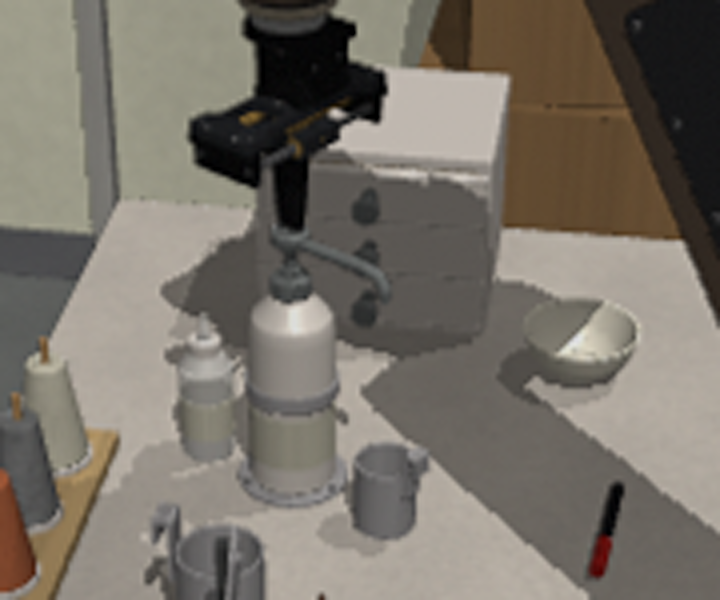

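Call:
{"method": "play_rows", "body": {
  "targets": [
    {"linear": [0, 0, 5], "turn": 0},
    {"linear": [0, 0, 9], "turn": 0},
    {"linear": [0, 0, 13], "turn": 0},
    {"linear": [0, 0, 17], "turn": 0},
    {"linear": [0, 0, 19], "turn": 0},
    {"linear": [0, 0, 19], "turn": 0}
  ]
}}

```text
t: 17.88
eef_pos: [654.6, -235.2, 331.0]
tcp_rot: [3.141, 0.001, 2.598]
ft_force: [-1.0, 2.1, 8.4]
opening: 0.005
```

Call:
{"method": "play_rows", "body": {
  "targets": [
    {"linear": [0, 0, 2], "turn": 0},
    {"linear": [0, 0, 3], "turn": 0},
    {"linear": [0, 0, 3], "turn": 0}
  ]
}}

```text
t: 18.25
eef_pos: [654.6, -235.2, 328.3]
tcp_rot: [3.141, 0.002, 2.598]
ft_force: [-2.3, 1.7, 8.9]
opening: 0.003
```

Call:
{"method": "play_rows", "body": {
  "targets": [
    {"linear": [0, 0, 1.5], "turn": 0},
    {"linear": [0, 0, 1.5], "turn": 0}
  ]
}}

```text
t: 18.5
eef_pos: [654.6, -235.1, 327.9]
tcp_rot: [3.141, 0.003, 2.598]
ft_force: [-3.1, 3.0, 14.4]
opening: 0.007
```

Run:
```python
from fit import *
import cv2
p,d=env.read_camera("side");cv2.imwrite("pics/side13.png",cv2.resize(p[80:230,200:380,::-1],None,fx=4,fy=4,interpolation=cv2.INTER_CUBIC))
s=env.state();print(s["t"],s["eef_pos"],s["ft_force"])
```

```text
18.55 [ 654.53295148 -235.13637096  327.84976165] [-2.80554679  1.9429427  15.51161098]
```

View pics/side13.png

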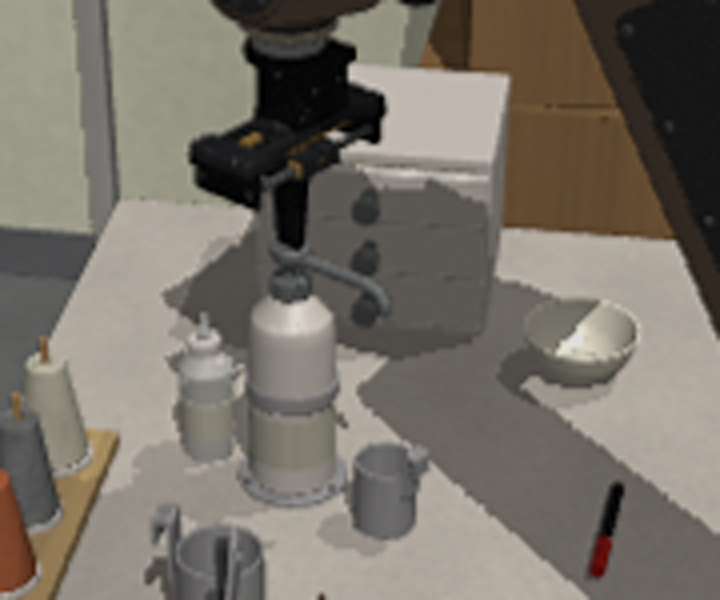

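The head is at its stop: the force rose to 15 N and the spout has visibly dropped. Retreating straight up.

Call:
{"method": "play_rows", "body": {
  "targets": [
    {"linear": [0, 0, -8], "turn": 0},
    {"linear": [0, 0, -18], "turn": 0},
    {"linear": [0, 0, -40], "turn": 0},
    {"linear": [0, 0, -80], "turn": 0},
    {"linear": [60, 0, -80], "turn": 0},
    {"linear": [120, 0, -80], "turn": 0},
    {"linear": [150, 40, -80], "turn": 0},
    {"linear": [150, 100, -80], "turn": 0},
    {"linear": [150, 160, -80], "turn": 0},
    {"linear": [150, 200, -80], "turn": 0},
    {"linear": [150, 200, -80], "turn": 0},
    {"linear": [150, 200, -80], "turn": 0}
  ]
}}

```text
t: 20.05
eef_pos: [629.3, 13.1, 405.4]
tcp_rot: [-3.141, -0.0, 2.598]
ft_force: [-0.1, 0.2, 0.1]
opening: 0.006
```

```bash
python3 look.py 14 562 -178
python3 - <<'E'
from fit import *
import cv2
np.set_printoptions(suppress=True,precision=1)
for n in("top","side"):
    W=cloud(np.load(f"pics/{n}14.npy"),n).reshape(-1,3)
    Q=box(W,[515,-225,63],[610,-130,76]);print(n,"rim",circ(Q,27.5) if len(Q)>5 else len(Q))
    Q=box(W,[625,-270,240],[690,-205,275]);print("pumptop",np.percentile(Q[:,2],[50,90,100]) if len(Q) else 0)
p,d=env.read_camera("side");cv2.imwrite("pics/side15.png",p[:,:,::-1])
E
```

```text
20.05 [629.3  13.1 405.4] [-3.1 -0.   2.6] [-0.1  0.2  0.1] 0.006290892530545844
side 295 195
side 8 (array([ 560.6, -176.9]), np.float64(1.8080523722122095), 80)
side 30 (array([ 559.3, -175.9]), np.float64(2.3331516504213337), 104)
side 50 (array([ 558.1, -174.2]), np.float64(2.078152244588507), 102)
top 321 212
top 8 (array([ 557.4, -176. ]), np.float64(3.6979235968948814), 45)
top 30 (array([ 557. , -176.8]), np.float64(1.144425522721141), 26)
top 50 (array([ 558.6, -176.8]), np.float64(1.7021778278296846), 26)
top rim (array([ 559.5, -177.3]), np.float64(0.7920475942541803), 42)
pumptop [264.  267.7 270.8]
side rim (array([ 558.6, -173.4]), np.float64(2.360973032578414), 57)
pumptop [256.8 261.4 265.2]
```

View pics/side15.png

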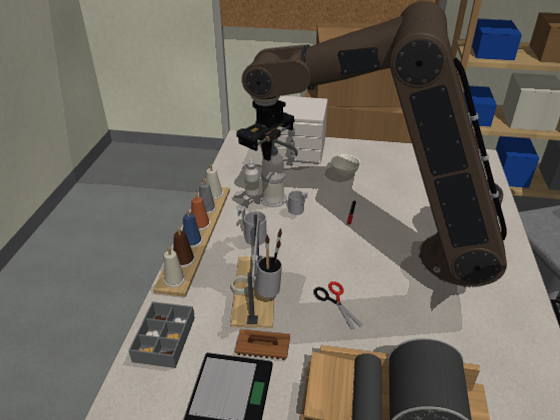

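View pics/top14.png

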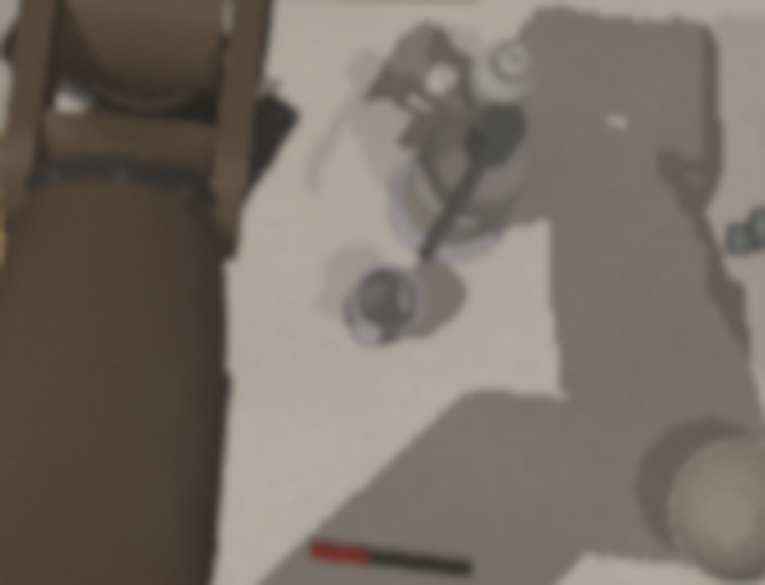

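Run:
```python
from cell import env
print(env.job_done());print(env.state()["t"])
```

```text
the job is handed in; nothing more can be done
None
the job is handed in; nothing more can be done
```

The job is handed in, at about 20 s of the 54 s allowed: the cup is standing under the spout and the pump has been pressed once. No verdict came back, so what follows is my own last checks.

I lifted the small cup off the bar, turned it and set it down in front of the spout. I then gripped it again by its hook strap, slid it under the spout and let go. After that I pressed the pump head with closed fingers and moved the arm clear.

- **Cup:** it stands upright at about (560, -177) mm, and the spout measures about (565, -182) mm. That puts the mouth roughly 7–9 mm off centre, against the 20 mm allowed. The two cameras disagreed on the cup's position by about 2–4 mm.
- **Pump:** at the bottom the force rose past the spring's 9 N to 15 N, with the tool where a full 15 mm stroke should end. Afterwards the pad was back at about 264 mm by the top camera (265 mm when up). The side camera, partly blocked by the gripper, read 257–265 mm there and does not confirm this.
- **Everything else:** in the last side picture the brush cup still hangs and nothing else appears to have moved; I judged this by eye, not by measuring. The arm touches nothing.
- **Extra contact:** the cup rubbed the bar at about 6 N while being lifted, and I pressed it onto the table with about 25 N when first setting it down. Neither moved anything I could see.

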